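# Unstack the strip-down parts into their dishes

## Task

Take the stack apart from the top down, one piece at a time, and set each piece flat inside the parts dish that fits it: smallest piece in the smallest dish, and so on up to the flat tin in the largest. Keep the pieces level and leave the oil bottle standing where it is.

Things in the scene. Friction and masses are not known exactly. Their poses are not given: they have to be found in the camera images.
- nut: hexagon nut, steel grey, at the top of the stack at the start; 23 mm across flats, 27 mm across corners, 13 mm high, about 33 g. Origin at the centre of its underside, z up; x is square to a pair of flats (other flats every 60 degrees)
- bearing: ball bearing, grey ring, 42 mm diameter, 12 mm high, about 110 g; at the start under the nut and on the spool. Origin at the centre of its underside, z up
- white_spool: white plastic reel, 54 mm diameter at the flanges, 20 mm high, about 35 g; at the start under the bearing and on the tin. Origin at the centre of its underside, z up
- grease_tin: flat round tin with closed lid (it stays on), 67 mm diameter at the lid (upper half), 64 mm below, 23 mm high, about 130 g; at the start the lowest piece of the stack, on the bench. Origin at the centre of its underside, z up
- dish_s: smallest parts dish: plain aluminium turned dish, fixed to the bench, 52 mm outside, 8 mm high in all; round recess 44 mm across with a dark floor 4 mm above the underside and a 4 mm lip, 4 mm thick. It is the place of the nut. Origin at the centre of its underside, z up
- dish_m: second smallest parts dish: plain aluminium turned dish, fixed to the bench, 66 mm outside, 8 mm high in all; round recess 58 mm across with a dark floor 4 mm above the underside and a 4 mm lip, 4 mm thick. It is the place of the bearing. Origin at the centre of its underside, z up
- dish_l: second largest parts dish: plain aluminium turned dish, fixed to the bench, 78 mm outside, 8 mm high in all; round recess 70 mm across with a dark floor 4 mm above the underside and a 4 mm lip, 4 mm thick. It is the place of the white spool. Origin at the centre of its underside, z up
- dish_xl: largest parts dish: plain aluminium turned dish, fixed to the bench, 92 mm outside, 8 mm high in all; round recess 84 mm across with a dark floor 4 mm above the underside and a 4 mm lip, 4 mm thick. It is the place of the flat tin. Origin at the centre of its underside, z up
- oil_bottle: plastic oil bottle with a nozzle, 68 mm diameter, 168 mm tall, loose, standing near the back of the bench, left of the middle; a bystander to be left alone. Origin at the centre of its underside, z up. Other, fixed bystanders among the dishes are at most 63 mm high
There are look-alikes about, which are no part of the job. What is shaped like the dish_xl but blue is not meant.

How it is judged:
By the outcome, as a careful person would: the job done as asked, in the order asked, and still so for the second after the job is handed in, with the robot touching nothing.
It also fails if it takes over 112 s, if anything falls off the work surface, if the arm or the gripper's body presses on something with over 40 N, if the wrist force passes 120 N, or if a joint passes its speed limit or range.

## Robot

A 7-joint arm with a two-finger parallel gripper is mounted at the origin on the work surface; the furniture and walls round the work are solid. World frame = base frame: x ahead of the robot, y to its left, z up, the work surface at z = 0. Lengths are in m, angles in rad, forces in N, time in s.
With the tool pointing down it reaches from about 0.4 to 0.85 m from the base axis. Payload 10.4 kg.
Tool frame: the origin (TCP) lies between the finger pads; the fingertips stand 22 mm ahead of it and the grasp point (between the pads) lies 3 mm ahead of it; z points along the fingers, y is the line along which they close (so a half turn about z gives the same grasp; the last joint's range is limited). The gripper opens to 85 mm and grips with 20 to 120 N. Pads are 22 mm wide; open, the fingers measure 114 mm over their backs; the gripper's body (76 mm by 85 mm) begins 54 mm behind the grasp point. The pads swing forward as they close: fully open they stand 13 mm farther back than shut.
Start: joints at [1.089, 0.332, -0.065, 1.46, 0.022, 1.35, -0.088], TCP at [0.277, -0.56, 0.253] pointing down, gripper open.
Joint ranges: [-2.6, 2.6], [-0.5, 2.12], [-1.47, 1.34], [0.16, 2.42], [-1.27, 4.41], [0.06, 2.06], [-2.6, 2.6]. Speed limits (rad/s): [2.22, 2.22, 2.79, 2.79, 3.14, 3.14, 3.14].

## Interface

Orientations are given as a unit quaternion [x, y, z, w].
In Python, from workcell import manip, camera, ticket, boxes_of, outline_of gives the robot as it stands.
- The arm moves only by the tool carry_out, never from a script. Its argument "deltas" is a list of rows, each a list of 5 numbers: the shift along the tool's x, y, z as a fraction of full scale, then the turn about the tool's z as a fraction of full scale, then the opening, from -1 (shut) to 1 (fully open), so that 0 is half open. In form: [[tx, ty, tz, spin, gripper], ...]. A call has 1 to 20 rows; each row is the pose to reach, as a shift and turn from the pose commanded when the call began, along the tool's axes at that moment; what a row does not reach only later rows make up. Full scale, the value 1, is 150 mm for a shift and 30 degrees for a turn. A row lasts 1/8 s, in which the tool goes at most 62.5 mm and 10.7 degrees, less where a joint would pass 70% of its speed; a pose out of reach is approached as far as the arm can. A call with a number of a shift or a turn outside -1 to 1 is refused whole. A call with a gripper value outside its range is refused whole. The fingers move at their own pace and stop on an object; "force" is the grip in N (left out, the last holds). Time passes only in rows, so rows that repeat a pose let the fingers close. It gives the time, the measured TCP pose, the force, the opening and the grip force at its end, in the units of the state.
- manip.get_obs(): the state, without advancing time (a new reading comes with each control period).
- camera(name): name is "side" or "top" or "wrist"; returns a dict with "img" (420x560x3 uint8, red, green, blue), "depth" (420x560 float32, m along the optical axis (not along the pixel's ray), 0 where there is no reading), "vertical_fov" (degrees; the focal length in pixels is half the picture's height over the tangent of half this angle, whatever the lens; pixels are square), "cx", "cy" (the principal point, pixels), "R" (3x3) and "t" (3): a world point X has camera coordinates R X + t. Camera axes: x right, y down, z forward; pixel columns grow to the right and rows downward; lengths in m; the calibration is good to about 2 mm. A picture is of the moment at which its call begins.
- ticket.hand_in(): hands the job in; it is judged then, once.
Trained networks look in a picture, given as the dict that the camera call returned (one of the last four; its "shot" number tells which), for a name from the list of things; names that differ only in an ending like _2 or _b are one class to them, and where a whole thing is asked for, a point or a joint stands for the part that bears it (a point fixed in the world has none). Each returns a list of dicts, best first, with "conf" (0 to 1); they miss things now and then, are a little off and sometimes report something else, mostly with a low value. They report only what shows in the picture. A call takes as long as a camera call. They do not tell look-alikes from the thing itself.
- boxes_of(query, picture): "position" ([x, y, z] in m, in world coordinates, good to about 4 mm: the middle of the surface that is visible of it).
- outline_of(query, picture): "region" (420x560 bool, what is visible of it).
The state is a dict: "clock": time; "joint_pos": joint angles; "joint_velocities": joint speeds; "tau": joint torques, N m; "position": TCP position; "ee_rot": TCP orientation; "ft_force": force on the tool from outside, world axes, zero at the start; "torque": the same for the moment, N m; "grip_width": opening from 0.0 (shut) to 1.0 (fully open); "grasp_force": force on a finger pad.
Only numpy, scipy, OpenCV 4.12 (cv2) and the standard library are available. Lean on these libraries where they do the work, as an engineer would, in place of code of your own. Each camera call takes 0.05 s, during which the arm holds its last target. There are 200 camera calls.

## Working session

There is one attempt and no reset: what is moved stays moved. The work goes in short steps, Python scripts to look and compute and a tool call to move; the robot and the scene stay as the last step left them, time stands still between calls to the robot, and variables do not carry over. Pictures are saved under pics/ and viewed, at most 14 in all, crops included, and the job is handed in when it is done.

Besides the shell and the picture viewer there is one more tool, called after "Request:" as name([rows], argument=value, ...), one row to a line, values as JSON. carry_out: Moves the arm, as the interface text tells. Its arguments: {"type":"object","properties":{"deltas":{"type":"array","items":{"type":"array","items":{"type":"number"}}},"force":{"type":"number"}},"required":["deltas"]}

```bash
mkdir -p pics; cat > h.py <<'E'
import numpy as np, cv2
from workcell import manip, camera, ticket, boxes_of, outline_of
def save(p,n,crop=None,s=1):
    im=p["img"][:,:,::-1]
    if crop: a,b,c,d=crop; im=im[b:d,a:c]
    cv2.imwrite("pics/"+n+".png",cv2.resize(im,None,fx=s,fy=s,interpolation=cv2.INTER_CUBIC))
def f(p): return 210/np.tan(np.radians(p["vertical_fov"])/2)
def world(p,u,v,d=None):
    d=p["depth"][v,u] if d is None else d
    c=np.stack([(u-p["cx"])/f(p)*d,(v-p["cy"])/f(p)*d,d*np.ones_like(u,dtype=float)],-1)
    return (c-p["t"])@p["R"]
def onplane(p,u,v,z):
    r=np.stack([(u-p["cx"])/f(p),(v-p["cy"])/f(p),np.ones_like(u,dtype=float)],-1)@p["R"]
    o=-p["R"].T@p["t"]
    return o+r*((z-o[2])/r[...,2])[...,None]
def pix(p,X):
    c=p["R"]@np.array(X)+p["t"]; return c[:2]/c[2]*f(p)+[p["cx"],p["cy"]]
E
python3 - <<'E'
from h import *
o=manip.get_obs(); print({k:np.round(v,3) for k,v in o.items()})
for n in["top","side"]:
    p=camera(n); save(p,n+"0",s=1.4)
    print(n,p["vertical_fov"],p["R"].round(2).tolist(),p["t"].round(3))
    for q in["nut","bearing","white_spool","grease_tin","dish_s","dish_m","dish_l","dish_xl","oil_bottle"]:
        print(q,[(np.round(b["position"],3).tolist(),round(b["conf"],2),pix(p,b["position"]).round().tolist()) for b in boxes_of(q,p)])
E
```

```text
{'clock': np.float64(0.0), 'joint_pos': array([ 1.089,  0.333, -0.065,  1.461,  0.022,  1.35 , -0.088]), 'joint_velocities': array([-0.002, -0.   ,  0.002,  0.   ,  0.   , -0.001,  0.001]), 'tau': array([-0.0000e+00, -6.2545e+01,  4.9000e-02, -3.9160e+01,  1.6000e-02,
        1.0000e-02, -0.0000e+00]), 'position': array([ 0.277, -0.56 ,  0.253]), 'ee_rot': array([ 0.974,  0.227, -0.   , -0.001]), 'ft_force': array([-0.319,  0.351,  0.303]), 'torque': array([-0.041, -0.017,  0.013]), 'grasp_force': np.float64(0.0), 'grip_width': np.float64(1.002)}
top 55.34643758248888 [[-0.01, -1.0, 0.01], [-1.0, 0.01, -0.03], [0.03, -0.01, -1.0]] [0.    0.534 0.951]
nut [([0.631, -0.226, 0.067], 0.65, [380.0, 167.0])]
bearing [([0.626, -0.219, 0.051], 0.6, [376.0, 170.0])]
white_spool [([0.626, -0.22, 0.043], 0.49, [375.0, 170.0])]
grease_tin [([0.614, -0.211, 0.023], 0.59, [369.0, 177.0])]
dish_s [([0.471, -0.238, 0.002], 0.96, [379.0, 237.0]), ([0.453, 0.029, 0.005], 0.59, [268.0, 245.0]), ([0.641, -0.014, 0.005], 0.57, [286.0, 167.0])]
dish_m [([0.471, -0.238, 0.002], 0.96, [379.0, 237.0]), ([0.4
[... 700 characters left out ...]
4, 0.025], 0.6, [357.0, 317.0])]
grease_tin [([0.622, -0.252, 0.022], 0.68, [355.0, 322.0])]
dish_s [([0.453, 0.027, 0.002], 0.94, [234.0, 246.0]), ([0.64, -0.017, 0.003], 0.82, [327.0, 249.0]), ([0.472, -0.239, 0.003], 0.6, [258.0, 337.0])]
dish_m [([0.453, 0.027, 0.002], 0.94, [234.0, 246.0]), ([0.64, -0.017, 0.003], 0.82, [327.0, 249.0]), ([0.472, -0.239, 0.003], 0.6, [258.0, 337.0])]
dish_l [([0.453, 0.027, 0.002], 0.94, [234.0, 246.0]), ([0.64, -0.017, 0.003], 0.82, [327.0, 249.0]), ([0.472, -0.239, 0.003], 0.6, [258.0, 337.0])]
dish_xl [([0.386, -0.1, 0.006], 0.97, [201.0, 285.0]), ([0.552, 0.238, 0.004], 0.68, [267.0, 196.0])]
oil_bottle [([0.704, 0.187, 0.076], 0.61, [333.0, 174.0])]
```

View pics/top0.png

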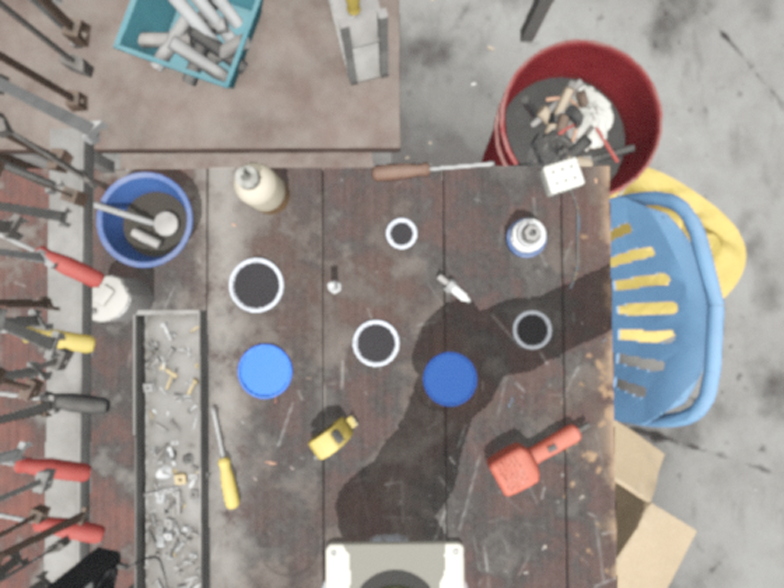

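View pics/side0.png

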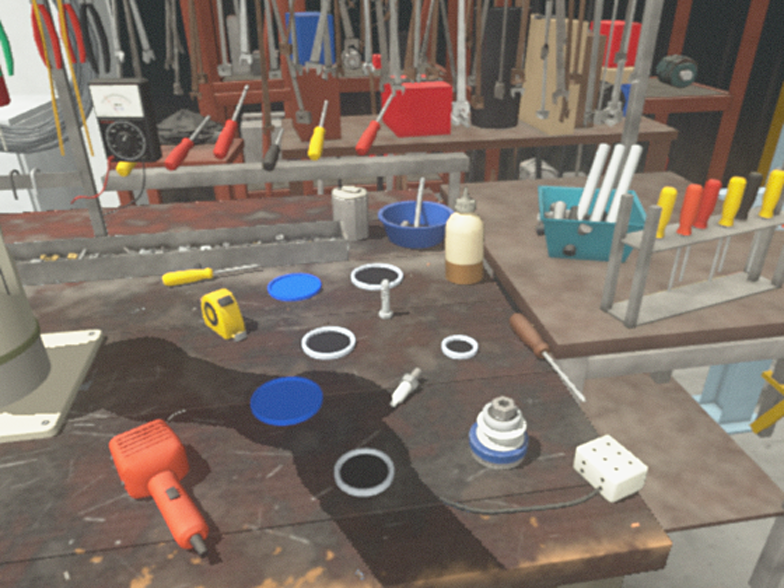

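The pictures (shown at 1.4x) show the stack at top px (376,168) and side px (356,300).

| Dish candidate | top px |
|---|---|
| smallest ring | (286,167) |
| near-right ring | (380,235) |
| middle ring | (268,245) |
| largest ring | (183,204) |
| blue look-alikes, to be ignored | (189,265) and (321,271) |

A standing bolt (239,200) and a spark plug (325,205) are the bystanders. I'll confirm the dish sizes with circle fits.

```bash
python3 - <<'E'
from h import *
from scipy.optimize import least_squares
def circ(xy):
    r=least_squares(lambda q:np.hypot(xy[:,0]-q[0],xy[:,1]-q[1])-q[2],[*xy.mean(0),.04],loss="soft_l1",f_scale=.002); return r.x
for n in["top","side"]:
    p=camera(n)
    for q in["dish_s","dish_xl"]:
        for b in outline_of(q,p):
            m=b["region"].astype(np.uint8)
            c=max(cv2.findContours(m,cv2.RETR_EXTERNAL,cv2.CHAIN_APPROX_NONE)[0],key=len)[:,0]
            w=onplane(p,c[:,0],c[:,1],.008); x=circ(w[:,:2])
            col=p["img"][m>0].mean(0).round()
            print(n,q,round(b["conf"],2),c.mean(0).round(),"c",x[:2].round(4),"D",(2000*x[2]).round(1),col)
    d=p["depth"]; vv,uu=np.mgrid[:420,:560]; W=world(p,uu,vv)
    near=(np.hypot(W[...,0]-.627,W[...,1]+.228)<.06)&(d>0)
    if n=="top":
        for lo,hi in[(.06,.075),(.05,.06),(.036,.048),(.016,.03)]:
            s=near&(W[...,2]>lo)&(W[...,2]<hi); a=W[s]
            if len(a)>3: print(lo,len(a),a.mean(0).round(4),((a.min(0)+a.max(0))/2).round(4),a[:,2].max().round(4))
    # tall things
    for lab,(x0,x1,y0,y1) in {"bolt":(.5,.62,.08,.16),"plug":(.52,.62,-.13,-.03)}.items():
        s=(W[...,0]>x0)&(W[...,0]<x1)&(W[...,1]>y0)&(W[...,1]<y1)&(W[...,2]>.012)&(d>0)
        if s.any(): print(lab,W[s].min(0).round(3),W[s].max(0).round(3))
E
```

```text
top dish_s 0.9 [286. 167.] c [ 0.6411 -0.0134] D 48.2 [158. 159. 162.]
top dish_s 0.65 [379. 235.] c [ 0.4749 -0.2364] D 59.8 [91. 92. 94.]
top dish_s 0.64 [268. 245.] c [0.4536 0.0309] D 74.6 [137. 137. 141.]
top dish_xl 0.89 [321. 271.] c [ 0.3914 -0.095 ] D 89.8 [ 76. 118. 197.]
top dish_xl 0.82 [182. 204.] c [0.5537 0.2343] D 91.3 [136. 136. 139.]
top dish_xl 0.63 [188. 265.] c [0.4061 0.2209] D 90.5 [116. 175. 250.]
0.06 77 [ 0.633  -0.2245  0.066 ] [ 0.6332 -0.2249  0.0657] 0.0707
0.05 171 [ 0.6306 -0.2225  0.0534] [ 0.6317 -0.2246  0.0549] 0.0597
0.036 158 [ 0.6307 -0.2237  0.0418] [ 0.6322 -0.2252  0.0424] 0.0479
0.016 208 [ 0.6218 -0.2165  0.0221] [ 0.6317 -0.2268  0.0228] 0.0288
bolt [0.544 0.095 0.013] [0.555 0.106 0.064]
plug [ 0.529 -0.121  0.012] [ 0.57  -0.075  0.023]
side dish_s 0.87 [234. 245.] c [0.4541 0.0233] D 80.0 [145. 147. 149.]
side dish_s 0.8 [260. 337.] c [ 0.4748 -0.2425] D 66.8 [ 98. 100. 100.]
side dish_s 0.72 [328. 248.] c [ 0.6412 -0.0212] D 54.4 [171. 174. 174.]
side dish_xl 0.6 [269. 197.] c [0.5529 0.2266] D 92.5 [143. 145. 146.]
side dish_xl 0.59 [203. 286.] c [ 0.3905 -0.1023] D 92.5 [ 48.  86. 167.]
side dish_xl 0.57 [210. 205.] c [0.4071 0.2092] D 91.7 [ 64. 139. 239.]
bolt [0.544 0.09  0.013] [0.555 0.103 0.063]
plug [ 0.527 -0.126  0.012] [ 0.57  -0.077  0.022]
```

Request:
carry_out([
  [0.3, -0.2, 0, 0, 1],
  [0.7, -0.4, 0, 0, 1],
  [1, -0.6, 0, 0, 1],
  [1, -0.8, 0, 0, 1],
  [1, -0.8, 0, 0, 1],
])

```text
clock: 1.92
position: [0.3583, -0.3847, 0.2538]
ee_rot: [0.974, 0.229, 0.0, 0.0]
ft_force: [0.3, -0.3, 0.9]
grip_width: 0.999
grasp_force: 0.0
```

Request:
carry_out([
  [0.4, 0, 0, 0, 1],
  [0.8, 0, 0, 0, 1],
  [1, 0, 0, 0, 1],
  [1, 0, 0, 0, 1],
])

```text
clock: 2.42
position: [0.4946, -0.3188, 0.2528]
ee_rot: [0.973, 0.229, 0.0, -0.0]
ft_force: [-0.6, 0.6, -0.3]
grip_width: 1.001
grasp_force: 0.0
```

Request:
carry_out([
  [0.4, -0.05, 0, 0, 1],
  [0.8, -0.1, 0, 0, 1],
  [0.95, -0.14, 0, 0, 1],
  [0.95, -0.14, 0, 0, 1],
  [0.95, -0.14, 0, 0, 1],
])

```text
clock: 3.05
position: [0.6098, -0.2404, 0.2533]
ee_rot: [0.974, 0.226, -0.001, 0.001]
ft_force: [-0.1, 0.1, 0.1]
grip_width: 1.003
grasp_force: 0.0
```

```bash
python3 - <<'E'
from h import *
p=camera("wrist"); save(p,"w1",s=1.4); print(p["vertical_fov"],p["R"].round(3).tolist(),(-p["R"].T@p["t"]).round(3), manip.get_obs()["position"])
vv,uu=np.mgrid[:420,:560]; W=world(p,uu,vv);d=p["depth"]
near=(np.hypot(W[...,0]-.632,W[...,1]+.228)<.06)&(d>0)
for lo,hi in[(.063,.078),(.05,.061),(.037,.048),(.016,.03)]:
    s=near&(W[...,2]>lo)&(W[...,2]<hi); a=W[s]
    if len(a)>3:
        (c,r)=cv2.minEnclosingCircle(a[:,:2].astype(np.float32)*1000); print(lo,len(a),np.round(c,1),round(r,1),np.median(a[:,2]).round(4))
        if lo>.06: print(cv2.minAreaRect(a[:,:2].astype(np.float32)*1000))
for q in["nut","bearing","white_spool","grease_tin"]: print(q,[(np.round(b["position"],3).tolist(),round(b["conf"],2)) for b in boxes_of(q,p)])
E
```

```text
62.140452718204926 [[0.44, -0.898, 0.001], [-0.852, -0.418, 0.315], [-0.282, -0.139, -0.949]] [ 0.682 -0.205  0.374] [ 0.60979212 -0.24050482  0.25346987]
0.063 469 [ 633.1 -226.6] 13.2 0.068
((633.2001953125, -226.48570251464844), (25.79621124267578, 23.63338851928711), 75.52826690673828)
0.05 1026 [ 632.  -226.3] 21.1 0.0546
0.037 867 [ 632.2 -227.7] 26.8 0.043
0.016 1006 [ 630.3 -228.2] 33.4 0.023
nut []
bearing [([0.639, -0.227, 0.054], 0.77)]
white_spool [([0.642, -0.229, 0.044], 0.81)]
grease_tin [([0.636, -0.224, 0.023], 0.86)]
```

View pics/w1.png

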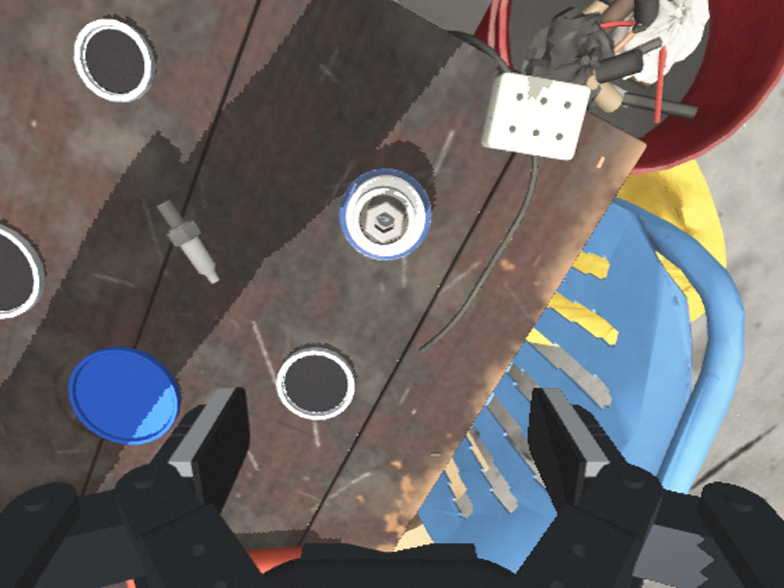

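The wrist view shows the stack at about (385,215), i.e. nut on bearing, spool and blue-lidded tin. dish_s is at (115,60) and dish_m at (316,382). Next is the nut yaw, plus one close crop.

```bash
cat >> h.py <<'E'
from scipy.optimize import least_squares
def circ(xy):
    return least_squares(lambda q:np.hypot(xy[:,0]-q[0],xy[:,1]-q[1])-q[2],[*xy.mean(0),.04],loss="soft_l1",f_scale=.001).x
def dishes(p,q="dish_s"):
    for b in outline_of(q,p):
        m=b["region"].astype(np.uint8)
        c=max(cv2.findContours(m,cv2.RETR_EXTERNAL,cv2.CHAIN_APPROX_NONE)[0],key=len)[:,0]
        if c.min()<2 or c[:,0].max()>557 or c[:,1].max()>417: continue
        x=circ(onplane(p,c[:,0],c[:,1],.008)[:,:2]); print(q,round(b["conf"],2),c.mean(0).round(),x[:2].round(4),"D",(2000*x[2]).round(1))
def to(x,y,z,yaw=None):
    "rows to write: tool-frame shift in full scales; yaw = world angle (deg, mod 180) of closing line"
    o=manip.get_obs(); from scipy.spatial.transform import Rotation as R
    M=R.from_quat(o["ee_rot"]).as_matrix(); d=M.T@(np.array([x,y,z])-o["position"])/.15
    a=np.degrees(np.arctan2(M[1,1],M[0,1])); s=0
    if yaw is not None: s=-((yaw-a+90)%180-90)/30
    print("pos",o["position"].round(4),"close yaw",a.round(1),"move",d.round(3),"spin",round(s,3),"j7",o["joint_pos"][6].round(2))
E
python3 - <<'E'
from h import *
p=camera("wrist"); save(p,"w2",(225,105,325,195),6)
vv,uu=np.mgrid[:420,:560]; W=world(p,uu,vv)
s=(np.hypot(W[...,0]-.632,W[...,1]+.227)<.018)&(W[...,2]>.064)&(W[...,2]<.075)
a=W[s][:,:2]*1000
t=np.arange(0,180,5)
w=np.array([np.ptp(np.percentile(a@[np.cos(x),np.sin(x)],[1,99])) for x in np.radians(t)])
w6=w.reshape(3,12).mean(0); print(dict(zip(t[:12].tolist(),w6.round(1).tolist())))
dishes(p); to(.632,-.227,.13)
E
```

```text
{0: 23.4, 5: 23.7, 10: 24.0, 15: 24.2, 20: 24.2, 25: 24.1, 30: 24.0, 35: 23.7, 40: 23.3, 45: 23.0, 50: 22.9, 55: 23.1}
dish_s 0.92 [226. 274.] [ 0.4751 -0.2392] D 66.0
dish_s 0.62 [83. 44.] [ 0.6417 -0.0173] D 52.2
pos [ 0.6108 -0.2385  0.2535] close yaw -63.8 move [ 0.161 -0.007  0.824] spin 0 j7 -0.9
```

View pics/w2.png

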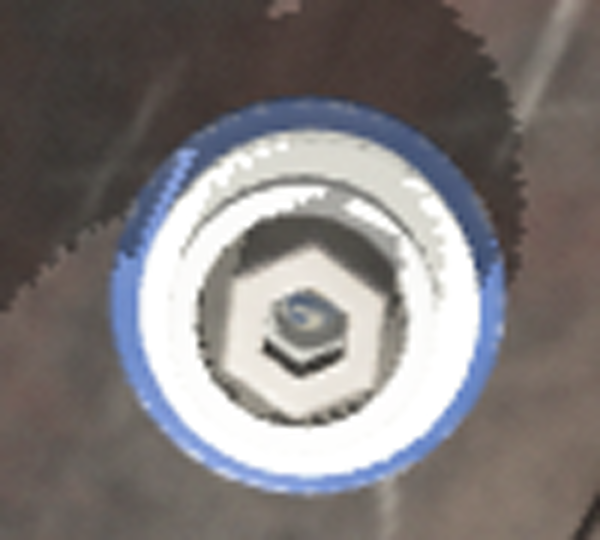

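The crop shows the nut with its flats left and right, leaning about 5°, on the grey bearing on the white spool on the blue-lidded tin. Flat normal is at about -69°. I'll move above it with the gripper half open, and read the fingertip height from wrist depth.

Request:
carry_out([
  [0.16, 0, 0.3, 0.17, -0.1],
  [0.16, 0, 0.6, 0.17, -0.1],
  [0.16, 0, 0.75, 0.17, -0.1],
  [0.16, 0, 0.75, 0.17, -0.1],
  [0.16, 0, 0.75, 0.17, -0.1],
], force=30)

```text
clock: 4.03
position: [0.6333, -0.2276, 0.1424]
ee_rot: [0.983, 0.184, 0.001, 0.0]
ft_force: [-0.6, -0.1, 1.1]
grip_width: 0.451
grasp_force: 0.0
```

```bash
cat >> h.py <<'E'
def tips(p):
    "finger points in tool frame: farthest-ahead z (mm), y of each finger"
    from scipy.spatial.transform import Rotation as R
    o=manip.get_obs(); M=R.from_quat(o["ee_rot"]).as_matrix()
    vv,uu=np.mgrid[:420,:560]; T=(world(p,uu,vv)-o["position"])@M*1000
    for sg in(-1,1):
        s=(p["depth"]>0)&(abs(T[...,0])<14)&(T[...,1]*sg>2)&(T[...,1]*sg<70)&(T[...,2]<40)&(T[...,2]>-20)
        print("finger",sg,"z99",np.percentile(T[s][:,2],[95,99]).round(1),"inner y",np.percentile(abs(T[s][:,1]),1).round(1), "w",o["grip_width"].round(2))
E
python3 - <<'E'
from h import *
p=camera("wrist"); tips(p); to(.632,-.227,.081,-69); save(p,"w3",s=1.2)
E
```

```text
Traceback (most recent call last):
  File "h.py", line 41, in tips
    print("finger",sg,"z99",np.percentile(T[s][:,2],[95,99]).round(1),"inner y",np.percentile(abs(T[s][:,1]),1).round(1), "w",o["grip_width"].round(2))
                                                                                                                              ^^^^^^^^^^^^^^^^^^^^^
AttributeError: 'float' object has no attribute 'round'
```

```bash
sed -i 's/o\["grip_width"\].round(2)/o["grip_width"]/' h.py; python3 - <<'E'
from h import *
p=camera("wrist"); tips(p); to(.632,-.227,.081,-69); save(p,"w3",s=1.2)
E
```

```text
finger -1 z99 [14.  17.8] inner y 18.8 w 0.44651770515215733
finger 1 z99 [14.1 18. ] inner y 19.3 w 0.44651770515215733
pos [ 0.6334 -0.2277  0.1426] close yaw -68.8 move [-0.008 -0.008  0.411] spin 0.006 j7 -1.03
```

View pics/w3.png

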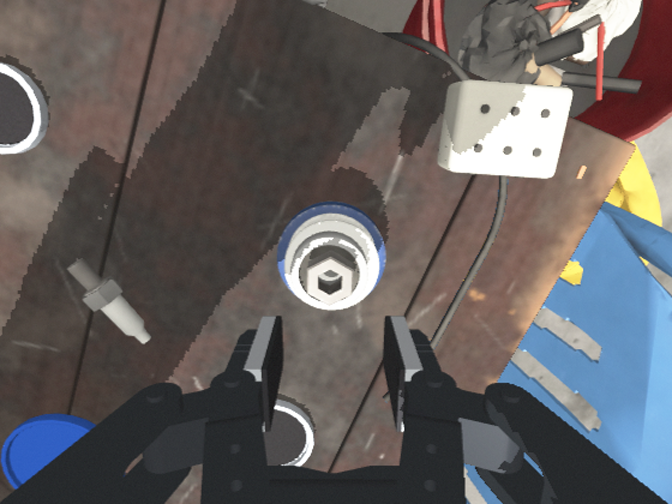

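Tips are about 18–19 mm ahead at this opening, so 22 mm is the shut value. The nut (330,280) is centred between the fingers. Descend, close, lift.

Request:
carry_out([
  [0, 0, 0.2, 0, -0.1],
  [-0.01, -0.01, 0.35, 0, -0.1],
  [-0.01, -0.01, 0.415, 0, -0.1],
  [-0.01, -0.01, 0.415, 0, -0.1],
  [-0.01, -0.01, 0.415, 0, -0.1],
  [-0.01, -0.01, 0.415, 0, -1],
  [-0.01, -0.01, 0.415, 0, -1],
  [-0.01, -0.01, 0.415, 0, -1],
  [-0.01, -0.01, 0.415, 0, -1],
  [-0.01, -0.01, 0.415, 0, -1],
], force=30)

```text
clock: 5.38
position: [0.6314, -0.2267, 0.0799]
ee_rot: [0.983, 0.184, 0.001, 0.001]
ft_force: [-0.2, -0.1, 6.8]
grip_width: 0.259
grasp_force: 29.9
```

Request:
carry_out([
  [0, 0, -0.1, 0, -1],
  [0, 0, -0.4, 0, -1],
  [0, 0, -0.4, 0, -1],
  [0, 0, -0.4, 0, -1],
])

```text
clock: 5.88
position: [0.6306, -0.2265, 0.139]
ee_rot: [0.983, 0.184, 0.0, 0.0]
ft_force: [-0.5, 0.7, -1.3]
grip_width: 0.262
grasp_force: 29.5
```

```bash
python3 - <<'E'
from h import *
p=camera("wrist"); tips(p); to(.6417,-.0173,.13); save(p,"w4",(150,150,400,420),2)
E
```

```text
finger -1 z99 [18. 22.] inner y 2.3 w 0.2597264472160114
finger 1 z99 [18.2 22.2] inner y 2.4 w 0.2597264472160114
pos [ 0.6302 -0.2265  0.1382] close yaw -68.8 move [ 0.575 -1.273  0.055] spin 0 j7 -1.03
```

View pics/w4.png

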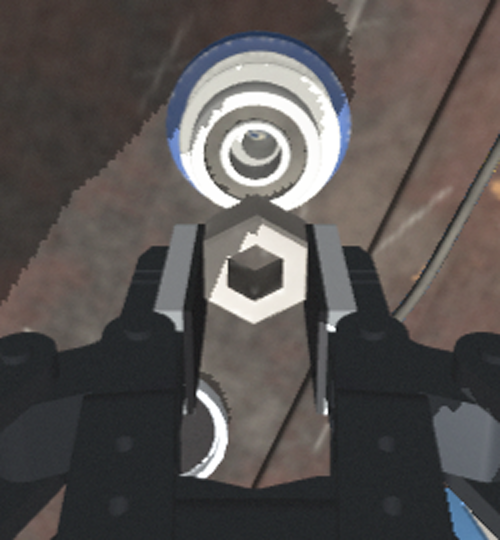

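The nut is held squarely between the tips, and the bearing (250,155 in the crop) stayed on the spool. Carrying the nut to dish_s.

Request:
carry_out([
  [0.1, -0.25, 0, 0, -1],
  [0.25, -0.6, 0, 0, -1],
  [0.4, -0.9, 0, 0, -1],
  [0.45, -1, 0, 0, -1],
  [0.45, -1, 0, 0, -1],
])

```text
clock: 6.55
position: [0.6391, -0.0613, 0.1379]
ee_rot: [0.983, 0.185, -0.001, -0.0]
ft_force: [0.0, -0.2, -0.5]
grip_width: 0.263
grasp_force: 29.5
```

```bash
python3 - <<'E'
from h import *
p=camera("wrist"); dishes(p); to(.6417,-.0173,.031)
E
```

```text
dish_s 0.7 [222. 181.] [ 0.6418 -0.0161] D 50.7
dish_s 0.67 [ 92. 340.] [0.465  0.0408] D 56.0
pos [ 0.6391 -0.0646  0.138 ] close yaw -68.9 move [ 0.13  -0.288  0.713] spin 0 j7 -1.3
```

Request:
carry_out([
  [0.13, -0.29, 0, 0, -1],
  [0.13, -0.29, 0.3, 0, -1],
  [0.13, -0.29, 0.55, 0, -1],
  [0.13, -0.29, 0.65, 0, -1],
  [0.13, -0.29, 0.7, 0, -1],
  [0.13, -0.29, 0.71, 0, -1],
  [0.13, -0.29, 0.71, 0, -1],
])

```text
clock: 7.52
position: [0.6426, -0.0148, 0.0333]
ee_rot: [0.983, 0.184, 0.001, 0.0]
ft_force: [0.2, -0.2, -0.2]
grip_width: 0.256
grasp_force: 29.5
```

Request:
carry_out([
  [0, 0, 0, 0, -0.35],
  [0, 0, 0, 0, -0.2],
  [0, 0, 0, 0, -0.1],
  [0, 0, 0, 0, -0.1],
  [0, 0, -0.3, 0, -0.1],
  [0, 0, -0.7, 0, -0.1],
  [0, 0, -0.7, 0, 0.2],
  [0, 0, -0.7, 0, 0.2],
])

```text
clock: 8.52
position: [0.6417, -0.0147, 0.1368]
ee_rot: [0.983, 0.184, -0.0, 0.0]
ft_force: [0.1, -0.1, -0.8]
grip_width: 0.598
grasp_force: 0.0
```

```bash
cat >> h.py <<'E'
def placed(p,cx,cy,r=.06,zs=(.006,.012,.018,.03)):
    vv,uu=np.mgrid[:420,:560]; W=world(p,uu,vv); n=(np.hypot(W[...,0]-cx,W[...,1]-cy)<r)&(p["depth"]>0)
    for lo,hi in zip(zs,zs[1:]):
        a=W[n&(W[...,2]>lo)&(W[...,2]<hi)]
        if len(a)>8:
            c,R=cv2.minEnclosingCircle(a[:,:2].astype(np.float32)*1000); A=np.c_[a[:,:2],np.ones(len(a))]
            k=np.linalg.lstsq(A,a[:,2],rcond=None)[0]; print(lo,len(a),"c",np.round(c,1),"R",round(R,1),"z",np.median(a[:,2]).round(4),"tilt",k[:2].round(3))
E
python3 - <<'E'
from h import *
p=camera("wrist"); tips(p); save(p,"w5",s=1.2); placed(p,.6417,-.0173,.024,(.003,.0095,.014,.022)); to(.6315,-.227,.0698)
E
```

```text
finger -1 z99 [12.3 15.3] inner y 25.1 w 0.5955876155115643
finger 1 z99 [12.1 15.5] inner y 25.7 w 0.5955876155115643
0.003 2228 c [641.7 -17.3] R 24.0 z 0.0053 tilt [ 0.006 -0.028]
0.0095 117 c [641.7 -17. ] R 23.8 z 0.0108 tilt [0.012 0.05 ]
0.014 685 c [644.4 -14.3] R 13.3 z 0.0174 tilt [-0.009 -0.007]
pos [ 0.6412 -0.0148  0.1359] close yaw -68.8 move [-0.571  1.296  0.441] spin 0 j7 -1.38
```

View pics/w5.png

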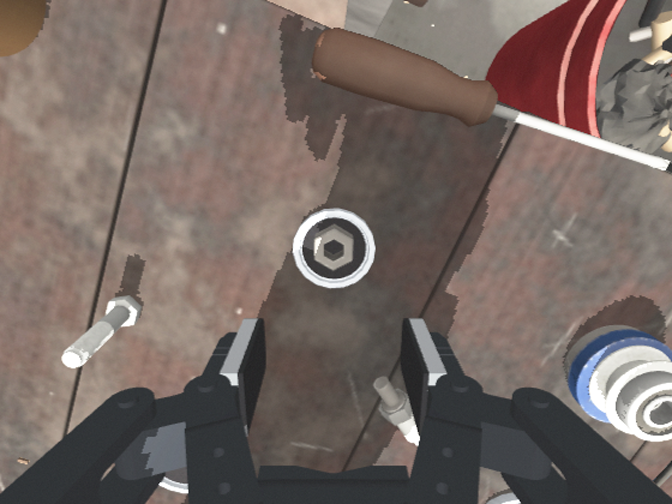

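The nut lies flat in dish_s at (333,248), with its top at 17.4 mm and level. Now the bearing.

Request:
carry_out([
  [-0.1, 0.25, 0, 0, 0.4],
  [-0.25, 0.6, 0, 0, 0.4],
  [-0.4, 0.9, 0, 0, 0.4],
  [-0.44, 1, 0, 0, 0.4],
  [-0.44, 1, 0, 0, 0.4],
])

```text
clock: 9.2
position: [0.6338, -0.1792, 0.1357]
ee_rot: [0.983, 0.183, -0.001, -0.0]
ft_force: [0.6, 1.8, -0.4]
grip_width: 0.699
grasp_force: 0.0
```

Request:
carry_out([
  [-0.13, 0.3, 0, 0, 0.4],
  [-0.13, 0.3, 0, 0, 0.4],
  [-0.13, 0.3, 0.1, 0, 0.4],
  [-0.13, 0.3, 0.1, 0, 0.4],
])

```text
clock: 9.7
position: [0.6321, -0.2246, 0.1198]
ee_rot: [0.983, 0.185, -0.001, -0.001]
ft_force: [-0.4, 0.8, 0.7]
grip_width: 0.697
grasp_force: 0.0
```

```bash
python3 - <<'E'
from h import *
p=camera("wrist"); tips(p); placed(p,.632,-.227,.04,(.016,.03,.037,.048,.051,.06)); to(.632,-.2265,.0655)
E
```

```text
finger -1 z99 [12.3 15.9] inner y 30.0 w 0.6966400910437419
finger 1 z99 [12.3 15.9] inner y 29.2 w 0.6966400910437419
0.016 2078 c [ 630.7 -228. ] R 33.4 z 0.0231 tilt [-0.009 -0.006]
0.03 79 c [ 630.5 -228.2] R 5.7 z 0.0341 tilt [0.088 0.004]
0.037 1944 c [ 632.3 -227.6] R 26.9 z 0.0431 tilt [0.003 0.005]
0.048 167 c [ 638.  -223.9] R 19.9 z 0.0496 tilt [-0.009  0.001]
0.051 3345 c [ 632.2 -226.3] R 21.3 z 0.0544 tilt [-0. -0.]
pos [ 0.6324 -0.2251  0.1208] close yaw -68.7 move [-0.006  0.009  0.368] spin 0 j7 -1.04
```

Request:
carry_out([
  [0, 0.01, 0.2, 0, 0.4],
  [0, 0.01, 0.32, 0, 0.4],
  [0, 0.01, 0.37, 0, 0.4],
  [0, 0.01, 0.37, 0, 0.2],
  [0, 0.01, 0.37, 0, -0.3],
  [0, 0.01, 0.37, 0, -0.3],
  [0, 0.01, 0.37, 0, -0.3],
  [0, 0.01, 0.37, 0, -0.3],
], force=40)

```text
clock: 10.75
position: [0.6339, -0.2288, 0.0678]
ee_rot: [0.983, 0.184, 0.001, 0.0]
ft_force: [-0.3, 0.5, 7.2]
grip_width: 0.454
grasp_force: 40.9
```

Request:
carry_out([
  [0, 0, -0.05, 0, -0.3],
  [0, 0, -0.3, 0, -0.3],
  [0, 0, -0.5, 0, -0.3],
  [0, 0, -0.5, 0, -0.3],
])

```text
clock: 11.25
position: [0.6344, -0.2292, 0.1445]
ee_rot: [0.983, 0.184, 0.002, 0.001]
ft_force: [0.4, 1.2, -1.4]
grip_width: 0.457
grasp_force: 40.7
```

```bash
python3 - <<'E'
from h import *
p=camera("wrist"); tips(p); placed(p,.632,-.227,.04,(.016,.03,.037,.048,.051,.06)); to(.4751,-.2392,.03); save(p,"w6",(150,150,400,420),2)
E
```

```text
finger -1 z99 [13.9 19.9] inner y 2.4 w 0.4616388284594343
finger 1 z99 [14.5 20.4] inner y 2.5 w 0.4616388284594343
0.016 1745 c [ 630.5 -228.2] R 33.4 z 0.0231 tilt [-0.009 -0.003]
0.03 57 c [ 630.2 -228.2] R 5.7 z 0.033 tilt [0.018 0.086]
0.037 3508 c [ 632.4 -227.5] R 27.0 z 0.0431 tilt [ 0.001 -0.   ]
pos [ 0.6335 -0.229   0.1424] close yaw -68.8 move [-1.01  -0.319  0.748] spin 0 j7 -1.03
```

View pics/w6.png

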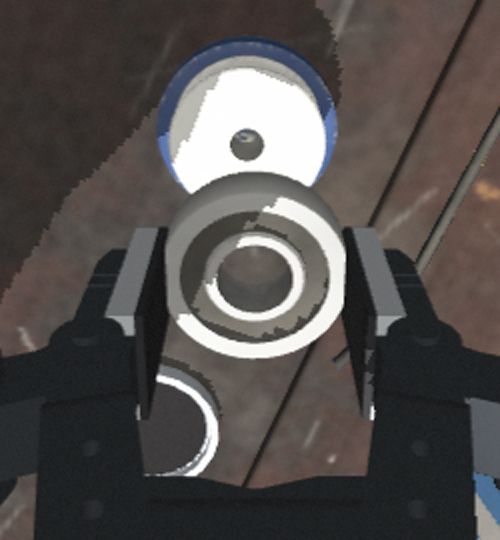

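The bearing is held centred (255,275 in the crop), and the spool stayed on the tin. Checking how far it hangs below the TCP, then moving to dish_m.

Request:
carry_out([
  [-0.2, -0.07, 0, 0, -0.3],
  [-0.5, -0.16, 0, 0, -0.3],
  [-0.8, -0.26, 0, 0, -0.3],
  [-1, -0.32, 0.2, 0, -0.3],
  [-1, -0.32, 0.3, 0, -0.3],
  [-1, -0.32, 0.3, 0, -0.3],
])

```text
clock: 12.05
position: [0.4754, -0.2376, 0.095]
ee_rot: [0.983, 0.184, -0.001, -0.001]
ft_force: [0.3, -0.8, -0.5]
grip_width: 0.455
grasp_force: 40.7
```

```bash
cat >> h.py <<'E'
def held(p,r,z0,z1):
    from scipy.spatial.transform import Rotation as R
    o=manip.get_obs(); M=R.from_quat(o["ee_rot"]).as_matrix()
    vv,uu=np.mgrid[:420,:560]; T=(world(p,uu,vv)-o["position"])@M*1000
    s=(p["depth"]>0)&(np.hypot(T[...,0],T[...,1])<r)&(T[...,2]<z1)&(T[...,2]>z0); a=T[s]
    k=np.linalg.lstsq(np.c_[a[:,:2],np.ones(len(a))],a[:,2],rcond=None)[0]
    print("held top z",np.percentile(a[:,2],[5,50,95]).round(1),"mid",((a.max(0)+a.min(0))/2).round(1),"tilt",k.round(3))
E
python3 - <<'E'
from h import *
p=camera("wrist"); held(p,18,5,22); dishes(p,"dish_m"); to(.4751,-.2392,.03)
E
```

```text
held top z [13.1 15.  17.7] mid [-0. -0. 17.] tilt [-4.600e-02 -8.000e-03  1.504e+01]
dish_m 0.66 [279. 218.] [ 0.4785 -0.2375] D 58.9
pos [ 0.477  -0.2379  0.0967] close yaw -68.8 move [-0.015  0.004  0.445] spin 0 j7 -0.91
```

Request:
carry_out([
  [0, 0, 0.2, 0, -0.3],
  [0, 0, 0.35, 0, -0.3],
  [0, 0, 0.42, 0, -0.3],
  [0, 0, 0.445, 0, -0.3],
  [0, 0, 0.445, 0, -0.3],
  [0, 0, 0.445, 0, -0.3],
])

```text
clock: 12.9
position: [0.4765, -0.2385, 0.0306]
ee_rot: [0.983, 0.184, 0.001, 0.0]
ft_force: [-0.3, -0.7, -1.9]
grip_width: 0.454
grasp_force: 40.7
```

Request:
carry_out([
  [0, 0, 0, 0, 0.05],
  [0, 0, 0, 0, 0.15],
  [0, 0, 0, 0, 0.3],
  [0, 0, 0, 0, 0.3],
  [0, 0, -0.3, 0, 0.5],
  [0, 0, -0.65, 0, 0.5],
  [0, 0, -0.65, 0, 0.6],
  [0, 0, -0.65, 0, 0.6],
])

```text
clock: 13.9
position: [0.4757, -0.2382, 0.127]
ee_rot: [0.983, 0.184, -0.0, 0.0]
ft_force: [0.9, -0.1, -0.0]
grip_width: 0.797
grasp_force: 0.0
```

```bash
python3 - <<'E'
from h import *
p=camera("wrist"); save(p,"w7"); placed(p,.4751,-.2392,.032,(.003,.0095,.0125,.022)); to(.6323,-.2276,.11)
E
```

```text
0.003 3344 c [ 475.1 -239.2] R 32.0 z 0.0055 tilt [ 0.01  -0.001]
0.0095 170 c [ 475.  -239.1] R 31.7 z 0.0101 tilt [0.003 0.001]
0.0125 2297 c [ 476.1 -238.6] R 21.3 z 0.016 tilt [ 0.001 -0.   ]
pos [ 0.4753 -0.238   0.1263] close yaw -68.8 move [1.001 0.313 0.108] spin 0 j7 -0.9
```

View pics/w7.png

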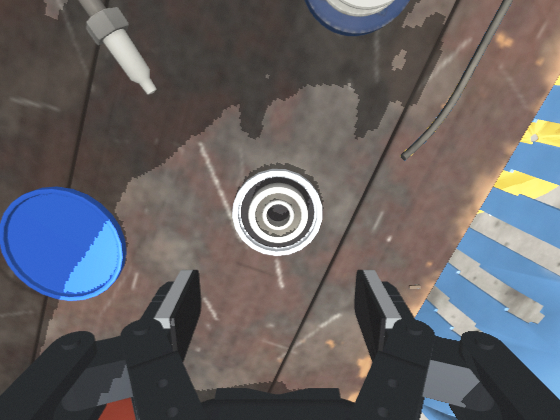

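The bearing is flat in dish_m (277,212), with its top at 16 mm and level. Next the spool.

Request:
carry_out([
  [0.2, 0.06, 0, 0, 0.6],
  [0.5, 0.15, 0, 0, 0.6],
  [0.8, 0.25, 0, 0, 0.6],
  [1, 0.31, 0, 0, 0.6],
  [1, 0.31, 0.1, 0, 0.6],
  [1, 0.31, 0.1, 0, 0.6],
])

```text
clock: 14.7
position: [0.6306, -0.2272, 0.1091]
ee_rot: [0.983, 0.184, -0.002, -0.001]
ft_force: [-0.1, 0.2, -0.5]
grip_width: 0.799
grasp_force: 0.0
```

```bash
python3 - <<'E'
from h import *
to(.6323,-.2276,.0455)
E
```

```text
pos [ 0.6306 -0.2272  0.1091] close yaw -68.8 move [0.012 0.008 0.424] spin 0 j7 -1.04
```

Request:
carry_out([
  [0.01, 0.01, 0.2, 0, 0.6],
  [0.01, 0.01, 0.35, 0, 0.6],
  [0.01, 0.01, 0.42, 0, 0.6],
  [0.01, 0.01, 0.42, 0, 0.4],
  [0.01, 0.01, 0.42, 0, 0],
  [0.01, 0.01, 0.42, 0, 0],
  [0.01, 0.01, 0.42, 0, 0],
  [0.01, 0.01, 0.42, 0, 0],
], force=25)

```text
clock: 15.7
position: [0.635, -0.2284, 0.0502]
ee_rot: [0.983, 0.184, 0.001, 0.0]
ft_force: [-0.3, -0.8, 4.8]
grip_width: 0.601
grasp_force: 26.9
```

Request:
carry_out([
  [0, 0, -0.05, 0, 0],
  [0, 0, -0.3, 0, 0],
  [0, 0, -0.5, 0, 0],
  [0, 0, -0.5, 0, 0],
])

```text
clock: 16.2
position: [0.636, -0.2286, 0.1275]
ee_rot: [0.983, 0.184, 0.002, 0.001]
ft_force: [0.4, -0.1, -0.9]
grip_width: 0.598
grasp_force: 26.3
```

```bash
python3 - <<'E'
from h import *
p=camera("wrist"); held(p,22,-5,22); placed(p,.632,-.227,.04,(.016,.03,.037,.048)); to(.4545,.028,.12)
E
```

```text
held top z [ 4.2  5.2 12.1] mid [ 0.  -0.1 12.4] tilt [ 1.100e-02 -2.000e-03  5.849e+00]
0.016 4190 c [ 630.7 -228.2] R 33.3 z 0.0231 tilt [-0.023 -0.01 ]
pos [ 0.635  -0.2284  0.1255] close yaw -68.8 move [-0.505 -2.029  0.033] spin 0 j7 -1.04
```

Spool held level, with its bottom about 25 mm below the TCP; the tin is undisturbed. To dish_l.

Request:
carry_out([
  [-0.06, -0.25, 0, 0, 0],
  [-0.15, -0.6, 0, 0, 0],
  [-0.22, -0.9, 0, 0, 0],
  [-0.25, -1, 0, 0, 0],
])

```text
clock: 16.75
position: [0.5435, -0.0993, 0.1234]
ee_rot: [0.983, 0.185, -0.001, -0.001]
ft_force: [0.4, 0.3, 0.2]
grip_width: 0.599
grasp_force: 26.3
```

Request:
carry_out([
  [-0.1, -0.4, 0, 0, 0],
  [-0.18, -0.7, 0, 0, 0],
  [-0.22, -0.85, 0, 0, 0],
  [-0.22, -0.85, 0, 0, 0],
  [-0.22, -0.85, 0, 0, 0],
])

```text
clock: 17.38
position: [0.4693, 0.0037, 0.1242]
ee_rot: [0.983, 0.183, 0.0, 0.0]
ft_force: [0.8, -0.1, 0.5]
grip_width: 0.598
grasp_force: 26.3
```

```bash
python3 - <<'E'
from h import *
p=camera("wrist"); dishes(p,"dish_l"); save(p,"w8"); to(.4545,.028,.0305)
E
```

```text
dish_l 0.74 [233. 211.] [0.4556 0.0314] D 73.1
pos [0.4692 0.0038 0.1241] close yaw -68.9 move [-0.033 -0.186  0.624] spin 0 j7 -1.37
```

View pics/w8.png

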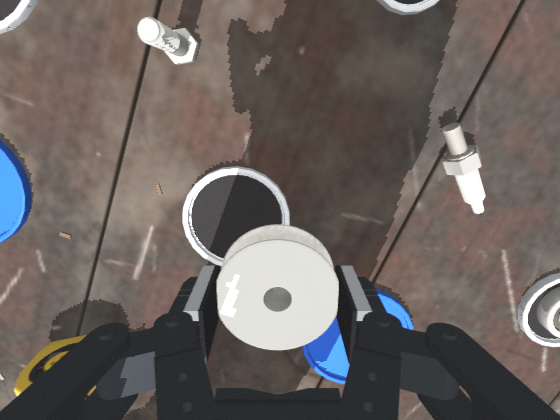

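Request:
carry_out([
  [-0.03, -0.18, 0, 0, 0],
  [-0.03, -0.18, 0.25, 0, 0],
  [-0.03, -0.18, 0.5, 0, 0],
  [-0.03, -0.18, 0.6, 0, 0],
  [-0.03, -0.18, 0.625, 0, 0],
  [-0.03, -0.18, 0.625, 0, 0],
  [-0.03, -0.18, 0.625, 0, 0],
])

```text
clock: 18.35
position: [0.4554, 0.0283, 0.0312]
ee_rot: [0.983, 0.184, 0.001, 0.0]
ft_force: [-0.3, -0.9, 0.0]
grip_width: 0.597
grasp_force: 27.6
```

Request:
carry_out([
  [0, 0, 0, 0, 0.3],
  [0, 0, 0, 0, 0.4],
  [0, 0, 0, 0, 0.6],
  [0, 0, 0, 0, 0.6],
  [0, 0, -0.3, 0, 0.8],
  [0, 0, -0.6, 0, 0.8],
  [0, 0, -0.6, 0, 1],
  [0, 0, -0.6, 0, 1],
])

```text
clock: 19.35
position: [0.4544, 0.0284, 0.1202]
ee_rot: [0.983, 0.184, -0.0, 0.0]
ft_force: [-0.6, 0.1, 1.2]
grip_width: 1.004
grasp_force: 0.0
```

```bash
python3 - <<'E'
from h import *
p=camera("wrist"); dishes(p,"dish_l"); placed(p,.4543,.0274,.038,(.003,.0095,.016,.03)); to(.631,-.2282,.11)
E
```

```text
dish_l 0.96 [275. 212.] [0.4535 0.0294] D 77.6
0.003 3652 c [454.3  27.4] R 38.0 z 0.0058 tilt [-0.006 -0.024]
0.0095 138 c [454.1  28.2] R 37.6 z 0.01 tilt [-0.029  0.022]
0.016 4637 c [453.6  27.6] R 27.0 z 0.0246 tilt [0.    0.001]
pos [0.4539 0.0285 0.1195] close yaw -68.8 move [0.483 2.023 0.061] spin 0 j7 -1.42
```

The spool sits level in dish_l with its top at about 24 mm. Now the tin.

Request:
carry_out([
  [0.06, 0.25, 0, 0, 1],
  [0.15, 0.6, 0, 0, 1],
  [0.22, 0.9, 0, 0, 1],
  [0.24, 1, 0, 0, 1],
])

```text
clock: 19.95
position: [0.5425, -0.1008, 0.119]
ee_rot: [0.983, 0.182, -0.001, -0.0]
ft_force: [0.3, 0.8, -0.4]
grip_width: 0.999
grasp_force: 0.0
```

Request:
carry_out([
  [0.1, 0.4, 0, 0, 1],
  [0.18, 0.75, 0, 0, 1],
  [0.24, 1, 0, 0, 1],
  [0.24, 1, 0, 0, 1],
  [0.24, 1, 0, 0, 1],
])

```text
clock: 20.58
position: [0.6297, -0.2234, 0.1195]
ee_rot: [0.983, 0.185, -0.001, -0.001]
ft_force: [-0.3, 0.3, 0.5]
grip_width: 1.001
grasp_force: 0.0
```

```bash
python3 - <<'E'
from h import *
p=camera("wrist"); tips(p); placed(p,.631,-.228,.045,(.016,.03)); to(.631,-.2282,.022)
E
```

```text
finger -1 z99 [4.9 7.5] inner y 41.9 w 0.9955493264469574
finger 1 z99 [4.8 7.8] inner y 42.7 w 0.9955493264469574
0.016 7457 c [ 630.3 -228.1] R 33.7 z 0.0231 tilt [-0.008 -0.004]
pos [ 0.6298 -0.2232  0.1199] close yaw -68.7 move [-0.004  0.035  0.653] spin 0 j7 -1.04
```

Request:
carry_out([
  [0, 0.035, 0.2, 0, 1],
  [0, 0.035, 0.45, 0, 1],
  [0, 0.035, 0.6, 0, 1],
  [0, 0.035, 0.65, 0, 1],
  [0, 0.035, 0.65, 0, 0.8],
  [0, 0.035, 0.65, 0, 0.2],
  [0, 0.035, 0.65, 0, 0.2],
  [0, 0.035, 0.65, 0, 0.2],
  [0, 0.035, 0.65, 0, 0.2],
], force=50)

```text
clock: 21.75
position: [0.6332, -0.2301, 0.0252]
ee_rot: [0.983, 0.184, 0.001, 0.001]
ft_force: [-1.9, 1.1, 7.7]
grip_width: 0.752
grasp_force: 55.8
```

Request:
carry_out([
  [0, 0, -0.05, 0, 0.2],
  [0, 0, -0.3, 0, 0.2],
  [0, 0, -0.6, 0, 0.2],
  [0, 0, -0.7, 0, 0.2],
  [0, 0, -0.7, 0, 0.2],
])

```text
clock: 22.38
position: [0.6325, -0.2302, 0.1291]
ee_rot: [0.983, 0.184, 0.001, 0.001]
ft_force: [-0.7, -0.1, -1.7]
grip_width: 0.75
grasp_force: 55.8
```

```bash
python3 - <<'E'
from h import *
p=camera("wrist"); held(p,28,-15,22); save(p,"w9"); to(.5535,.2305,.13)
E
```

```text
held top z [-0.7  0.3  1.3] mid [-0.   0.   0.3] tilt [ 0.005 -0.002  0.291]
pos [ 0.6317 -0.23    0.1274] close yaw -68.8 move [ 0.623 -3.051 -0.017] spin 0 j7 -1.04
```

View pics/w9.png

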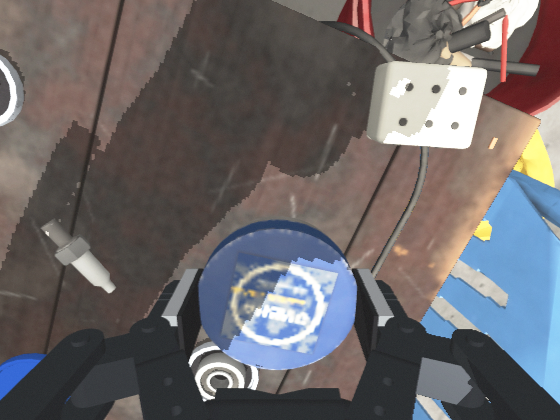

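The tin is held level and centred (278,295). To dish_xl.

Request:
carry_out([
  [0.05, -0.25, 0, 0, 0.2],
  [0.12, -0.6, 0, 0, 0.2],
  [0.18, -0.9, 0, 0, 0.2],
  [0.2, -1, 0, 0, 0.2],
])

```text
clock: 22.92
position: [0.6045, -0.0754, 0.1262]
ee_rot: [0.983, 0.186, -0.001, -0.001]
ft_force: [-0.1, -0.8, -1.7]
grip_width: 0.748
grasp_force: 55.8
```

Request:
carry_out([
  [0.08, -0.4, 0, 0, 0.2],
  [0.15, -0.75, 0, 0, 0.2],
  [0.2, -1, 0, 0, 0.2],
  [0.2, -1, 0, 0, 0.2],
])

```text
clock: 23.42
position: [0.5783, 0.0747, 0.1268]
ee_rot: [0.983, 0.186, -0.001, -0.001]
ft_force: [0.2, -0.9, -1.5]
grip_width: 0.751
grasp_force: 55.8
```

Request:
carry_out([
  [0.07, -0.3, 0, 0, 0.2],
  [0.12, -0.6, 0, 0, 0.2],
  [0.12, -0.7, 0, 0, 0.2],
  [0.12, -0.7, 0, 0, 0.2],
])

```text
clock: 23.92
position: [0.5582, 0.1752, 0.1272]
ee_rot: [0.983, 0.184, -0.001, 0.0]
ft_force: [-0.0, -1.6, -0.8]
grip_width: 0.748
grasp_force: 55.8
```

```bash
python3 - <<'E'
from h import *
p=camera("wrist"); held(p,28,-15,22); dishes(p,"dish_xl"); save(p,"w10"); to(.5535,.2305,.030)
E
```

```text
held top z [1.1 2.  3.1] mid [0.  0.  2.4] tilt [0.008 0.003 2.05 ]
dish_xl 0.96 [203. 357.] [0.4135 0.1869] D 35.9
dish_xl 0.78 [197. 183.] [0.5542 0.2341] D 91.2
pos [0.559  0.1733 0.1274] close yaw -69.0 move [ 0.103 -0.37   0.649] spin 0 j7 -1.73
```

View pics/w10.png

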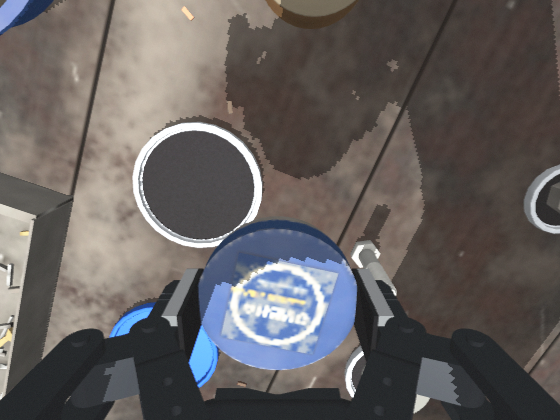

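Request:
carry_out([
  [0.05, -0.2, 0, 0, 0.2],
  [0.1, -0.375, 0, 0, 0.2],
  [0.1, -0.375, 0.25, 0, 0.2],
  [0.1, -0.375, 0.5, 0, 0.2],
  [0.1, -0.375, 0.61, 0, 0.2],
  [0.1, -0.375, 0.645, 0, 0.2],
  [0.1, -0.375, 0.645, 0, 0.2],
  [0.1, -0.375, 0.645, 0, 0.2],
])

```text
clock: 25.02
position: [0.5529, 0.2339, 0.0326]
ee_rot: [0.983, 0.184, 0.001, -0.0]
ft_force: [-0.3, 0.0, -1.1]
grip_width: 0.754
grasp_force: 55.8
```

Request:
carry_out([
  [0, 0, 0, 0, 0.6],
  [0, 0, 0, 0, 0.7],
  [0, 0, 0, 0, 0.9],
  [0, 0, 0, 0, 1],
  [0, 0, -0.3, 0, 1],
  [0, 0, -0.7, 0, 1],
  [0, 0, -1, 0, 1],
  [0, 0, -1, 0, 1],
])

```text
clock: 26.02
position: [0.5537, 0.2347, 0.1855]
ee_rot: [0.983, 0.184, 0.003, -0.001]
ft_force: [0.9, 0.6, -0.7]
grip_width: 1.0
grasp_force: 0.0
```

```bash
python3 - <<'E'
from h import *
p=camera("wrist"); placed(p,.5535,.231,.045,(.003,.0095,.02,.035))
p=camera("side"); save(p,"s2",s=1.4)
E
```

```text
0.003 2648 c [553.5 231.1] R 45.0 z 0.0053 tilt [-0.02  -0.023]
0.0095 116 c [553.9 231.8] R 44.5 z 0.0101 tilt [0.059 0.071]
0.02 4801 c [551.3 233.1] R 33.6 z 0.0272 tilt [-0.006 -0.003]
```

View pics/s2.png

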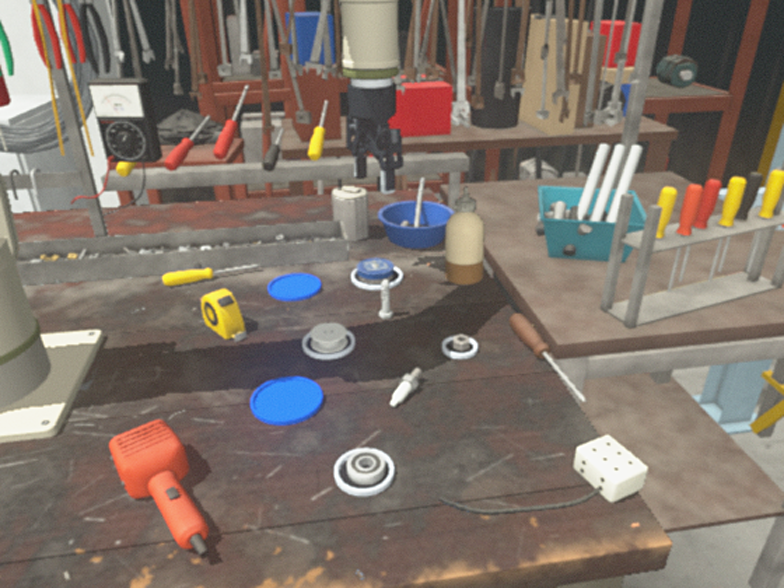

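The picture (at 1.4x) shows all four pieces flat in their dishes: tin (376,270), spool (328,340), nut (460,345) and bearing (365,465). The bottle still stands at (465,245), and the gripper is clear.

```bash
python3 -c "
from workcell import ticket; print(ticket.hand_in())"
```

```text
the job is handed in; nothing more can be done
None
```

I took the stack apart from the top down and set the nut, bearing, spool and tin flat in their matching dishes, left the oil bottle standing, and handed the job in after about 26 s of robot time.

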